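# Park a ballasted sampler in its drain cradle, heavy end at the spout

### The arm

A 6-joint arm with a two-finger parallel gripper is mounted at the origin on a cart in front of the work surface, level with it; the furniture and walls round the work are solid. World frame = base frame: x ahead of the robot, y to its left, z up, the work surface at z = 0. Lengths are in mm, angles in rad, forces in N, time in s.
With the tool pointing down it reaches from about 350 to 975 mm from the base axis. Payload 7.1 kg.
Tool frame: the origin (TCP) lies at the very end of the fingers, on their centre line; the grasp point (between the pads) lies 19 mm behind it (ctrl.grip_depth is the distance from the TCP to the grasp point, in mm); x points along the fingers, z is the direction in which the jaws open and shut, and the axes are right-handed (so a half turn about x gives the same grasp; the last joint's range is limited). The gripper opens to 88 mm and grips with 3 to 60 N. Pads are 20 mm wide; open, the fingers measure 115 mm over their backs; the gripper's body (75 mm by 178 mm) begins 61 mm behind the grasp point.
Start: joints at [-1.158, 0.423, 1.63, -0, 1.089, -0.019], TCP at [261.581, -567.609, 222.675] pointing down, gripper open.
Joint ranges: [-3, 3], [-0.9, 2.11], [0.09, 2.58], [-1.31, 4.45], [0.11, 2.69], [-2.54, 2.54]. Speed limits (rad/s): [2.39, 2.39, 3.01, 3.14, 3.14, 3.14].

### API

Orientations are given as a rotation vector (axis times angle).
In Python, from workcell import ctrl gives the robot as it stands. The module is installed in compiled form; this text tells all that it offers.
- The arm moves only by the tool send_rows, never from a script. Its argument "rows" is a list of rows, each a list of 4 numbers: the shift along the tool's x, y, z in mm, then the turn about the tool's x in rad. In form: [[x, y, z, turn], ...]. A call has 1 to 10 rows; each row shifts and turns the pose as measured when the row begins, along the tool's axes as they then stand; what a row does not reach is not made up. A row lasts 1/12 s, in which the tool goes at most 41.7 mm and 7.16 degrees, less where a joint would pass 70% of its speed; a pose out of reach is approached as far as the arm can. A call with a gripper value outside its range is refused whole. "fingers" is the opening, from 0 (shut) to 1 (fully open), set as the call begins (left out, the last holds). The fingers move at their own pace and stop on an object; the grip force is fixed at half the most. Time passes only in rows, so rows that do not move let the fingers close. It gives the time, the measured TCP pose, the force and the opening at its end, in the units of the state.
- ctrl.get_obs(): the state, without advancing time (a new reading comes with each control period).
- ctrl.get_image(name): name is "side" or "top" or "wrist"; returns a dict with "img" (400x640x3 uint8, red, green, blue), "depth" (400x640 float32, mm along the optical axis (not along the pixel's ray), 0 where there is no reading), "mtx" (3x3 intrinsics, pixels), "world_from_camera" (4x4, takes a point from camera to world coordinates). Camera axes: x right, y down, z forward; pixel columns grow to the right and rows downward; lengths in mm; the calibration is good to about 2 mm. A picture is of the moment at which its call begins.
- ctrl.close_job(): hands the job in, once; it reports no verdict.
The state is a dict: "t": time; "qpos": joint angles; "qvel": joint speeds; "joint_torque": joint torques, N m; "ee_pos": TCP position; "orientation": TCP orientation; "ft_force": force on the tool from outside, world axes, zero at the start; "moment": the same for the moment, N m; "width": finger opening in mm.
Only numpy, scipy, OpenCV 4.12 (cv2) and the standard library are available. Lean on these libraries where they do the work, as an engineer would, in place of code of your own. Each camera call takes 0.05 s, during which the arm holds its last target.

### The job

One end of the steel sampler lying on the bench is ballasted, but both ends look alike: lift it by the hinged grip on its middle so that it hangs freely clear of the bench, and see which end dips. Then lower it, without dropping it, into the rocking trough of the drain cradle with that heavy end at the spout, and let go, so that the trough stays tipped down over the drip tray. Do not let the trough tip the other way, and leave the beaker, the vial and the petri dish where they stand.

Things in the scene. Friction and masses are not known exactly. Their poses are not given: they have to be found in the camera images.
- sampler: loose steel tube, 170 long, 26 in diameter, with a square grey cap (34 x 34, 24 long) on each end, grip up; about 0.27 to 0.55 kg. Origin: centre of its underside (between the caps, at the level of their flat feet); x runs along the tube, z up to the grip. A slug hidden in one half makes that end heavy; which end is not told. Hanging from its upright grip it comes to rest with the heavy end lower, at about 0.34 rad from level.
- grip_mid (a point): centre of the sampler's grip, a grey block 26 (along the tube) x 16 (across it) x 34 high on a short steel stem; this point is 68 above the sampler's underside and 17 under the block's top. The grip stands up on a weakly sprung hinge pin that runs across the tube (the sampler's y), 36 above the sampler's underside and 32 below this point. Held by the block, best with the fingers closing across the tube, the sampler swings about the pin until the heavy end's stop at 0.34 rad.
- cradle: fixed stand of the drain cradle, grey base 110 x 84 with two cheeks. Origin: centre of its underside; x points from the middle towards the drip tray, level. A shallow clear tray (the drip tray, 70 x 100 x 22), fixed to it, stands with its centre 100 from the origin in +x, under the trough's spout end.
- trough_seat (a point): centre of the inner floor of the aluminium trough that rocks on the stand, 68 above the bench when level; axes turn with the trough, x to the spout end, z up from its floor. Inside 190 x 46, walls and ends 12 high above the floor, 4 thick, so a sampler lies in it with about 10 to spare at each end and 6 at each side, when its underside centre is at this point.
- spout_end (a point): inner floor of the trough at the end that has the small bent steel spout, over the drip tray; 95 from trough_seat
- trough (a joint): tip of the trough about its level pivot, 8 under the trough_seat: 0 level (where a weak spring returns it when empty), +0.3 rad stop = spout end down over the drip tray, -0.3 rad stop = the other end down. The sampler's heavy end is enough to tip it to either stop.
- beaker: clear plastic beaker, 46 diameter, 60 high, loose; leave alone. Origin: centre of underside
- vial: small clear vial with pale cap, 25 diameter, 50 high, loose; leave alone. Origin: centre of underside
- petri: stack of two petri dishes, 70 diameter, 32 high, loose; leave alone. Origin: centre of underside

How it is judged (in metres and radians):
On the way, in this order (a step that is already met when the one before it is completed fails the run):
1. the sampler hangs from the fingers, clear of the bench, one end dipping (height (world z) of grip_mid above 0.13 m and angle between sampler's own z axis and vertical above 0.15 rad and contact force between the fingers and sampler above 0.3 N and horizontal distance between sampler and trough_seat above 0.12 m), for 0.3 s.
2. the sampler is in the trough, within 15 mm of its floor, while still held (z of sampler in the frame of trough_seat below 0.015 m and distance between sampler and trough_seat below 0.03 m and contact force between the fingers and sampler above 0.3 N), for 0.05 s.
At the end, for the whole second after the job is handed in: the released sampler lies at rest in the trough, grip up, flat on its floor (within 6 mm and 0.12 rad; its centre within 18 mm of the seat), and its weight keeps the trough tipped more than 0.23 rad, spout end down (value of joint trough above 0.23 rad and distance between sampler and trough_seat below 0.018 m and z of sampler in the frame of trough_seat below 0.006 m and angle between the x axis of sampler and the x axis of trough_seat, either way round below 0.12 rad and angle between sampler's own z axis and vertical below 0.5 rad and linear speed of sampler below 0.02 m/s); the robot touches nothing.
It fails at once if the trough tips more than 0.15 rad the other way, away from the spout (value of joint trough below -0.15 rad).
It fails at once if the beaker, vial or petri dishes are moved more than 30 mm (distance of any of beaker, vial, petri from where it was at the start of the episode above 0.03 m).
It also fails if it takes over 53 s, if anything falls off the work surface, if the arm or the gripper's body presses on something with over 40 N, if the wrist force passes 120 N, or if a joint passes its speed limit or range.

## Working session

There is one attempt and no reset: what is moved stays moved. The work goes in short steps, Python scripts to look and compute and a tool call to move; the robot and the scene stay as the last step left them, time stands still between calls to the robot, and variables do not carry over. Pictures are saved under pics/ and viewed, and the job is handed in when it is done.

Besides the shell and the picture viewer there is one more tool, called in YAML: its name, and indented under it one key for each argument. send_rows: Moves the arm, as the interface text tells. Its arguments: {"type":"object","properties":{"rows":{"type":"array"},"fingers":{"type":"number"}},"required":["rows"]}

```bash
mkdir -p pics
python3 - <<'E'
from workcell import ctrl
import cv2,numpy as np
print(ctrl.get_obs())
for n in ["top","side"]:
    d=ctrl.get_image(n); cv2.imwrite(f"pics/{n}0.png",d["img"][:,:,::-1]); print(n,d["mtx"],d["world_from_camera"])
    np.savez(f"{n}0.npz",**d)
E
```

```text
{'t': 0.0, 'qpos': array([-1.15800037e+00,  4.23850520e-01,  1.63066509e+00, -3.11513083e-05,
        1.08859819e+00, -1.90053555e-02]), 'qvel': array([-6.88604022e-04,  2.82265605e-04, -7.29415144e-05, -1.17710935e-03,
        1.33039021e-03,  1.24026256e-03]), 'joint_torque': array([-5.67994334e-05, -5.44627333e+01, -2.73667628e+01,  6.42855233e-02,
        2.26417941e-02, -1.15899920e-04]), 'ee_pos': array([ 261.3610183 , -567.12821459,  221.90544005]), 'orientation': array([ 0.88635678,  1.38439043, -0.88500746]), 'ft_force': array([ 0.27664881,  0.06957517, -0.74200202]), 'moment': array([-0.0094333 , -0.01574686,  0.00382841]), 'width': 87.61746069304608}
top [[464.19321027   0.         317.79366373]
 [  0.         464.19321027 207.0469637 ]
 [  0.           0.           1.        ]] [[ 1.04512716e-02 -9.81915741e-01  1.89029755e-01  3.32061127e+02]
 [-9.99935937e-01 -9.44099390e-03  6.24421017e-03  3.82167839e+01]
 [-4.34665949e-03 -1.89082905e-01 -9.81951507e-01  1.39074991e+03]
 [ 0.00000000e+00  0.00000000e+00  0.00000000e+00  1.00000000e+00]]
side [[401.01942139   0.         327.17331425]
 [  0.         401.01942139 197.42510782]
 [  0.           0.           1.        ]] [[-9.52287762e-01 -1.05983550e-01  2.86208848e-01  2.06517307e+02]
 [-3.04710584e-01  3.83330141e-01 -8.71899916e-01  1.16415056e+03]
 [-1.73054299e-02 -9.17510485e-01 -3.97334912e-01  6.11227140e+02]
 [ 0.00000000e+00  0.00000000e+00  0.00000000e+00  1.00000000e+00]]
```

View pics/top0.png

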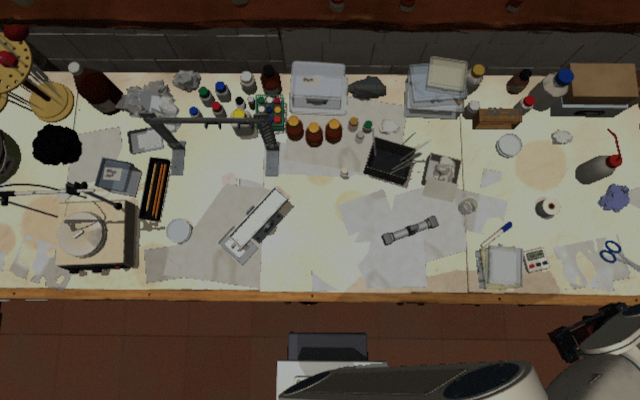

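View pics/side0.png

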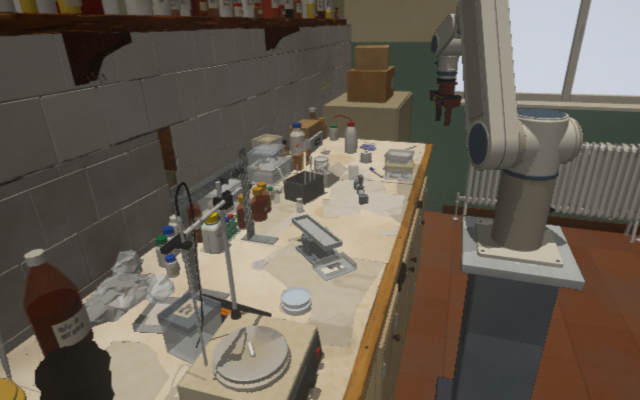

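Run:
```python
import cv2,numpy as np
d=np.load("top0.npz");im=d["img"][:,:,::-1]
a=cv2.resize(im[150:300,150:310],None,fx=4.8,fy=4,interpolation=cv2.INTER_CUBIC)
cv2.imwrite("pics/za.png",cv2.resize(im[175:275,200:310],None,fx=7,fy=6,interpolation=cv2.INTER_CUBIC)[:600,:800])
cv2.imwrite("pics/zb.png",cv2.resize(im[190:260,370:480],None,fx=7,fy=7,interpolation=cv2.INTER_CUBIC))
M=d["world_from_camera"];K=d["mtx"];z=d["depth"]
v,u=np.mgrid[:400,:640]
P=np.stack([(u-K[0,2])/K[0,0]*z,(v-K[1,2])/K[1,1]*z,z],-1)@M[:3,:3].T+M[:3,3]
np.save("P0.npy",P)
for p in [(411,230),(256,222),(268,205),(238,243),(179,231),(468,206),(345,173),(270,125),(270,160),(200,122),(230,123),(390,160),(300,150),(440,170)]: print(p,P[p[1],p[0]].round())
```

```text
(411, 230) [ 521. -220.   77.]
(256, 222) [541. 225.  67.]
(268, 205) [591. 191.  69.]
(238, 243) [480. 274.  66.]
(179, 231) [518. 457.  31.]
(468, 206) [ 607. -410.    2.]
(345, 173) [694. -33.  51.]
(270, 125) [780. 175. 217.]
(270, 160) [746. 197.   6.]
(200, 122) [776. 356. 244.]
(230, 123) [775. 278. 240.]
(390, 160) [ 751. -176.   -1.]
(300, 150) [780. 104.   4.]
(440, 170) [ 695. -306.   91.]
```

View pics/za.png

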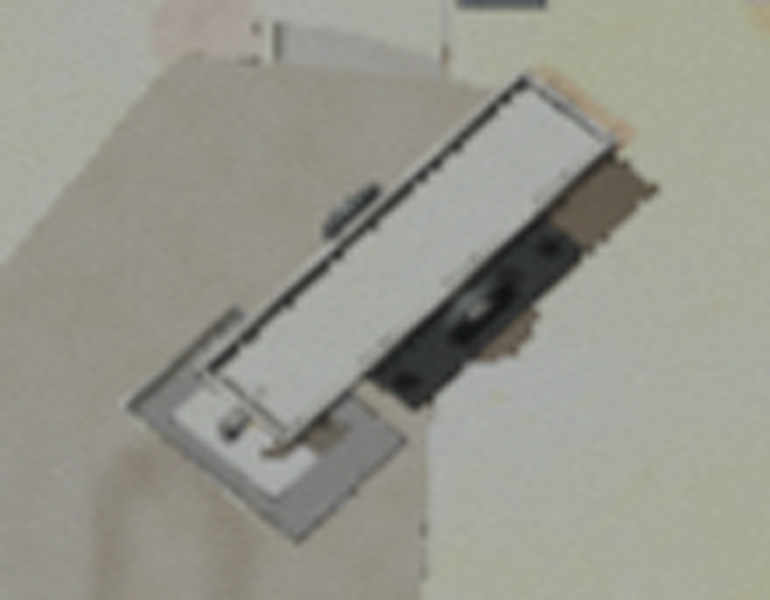

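View pics/zb.png

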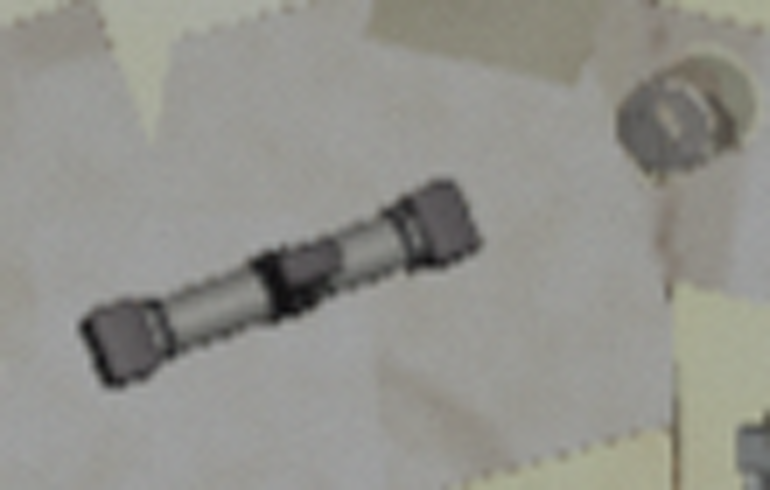

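The pictures show the sampler with its caps at about (386,238) and (433,221) and its grip at (414,228). The trough's ends are at about (235,240) and (281,192), with the spout and tray at the lower left. Next I measure these from depth masks.

Run:
```python
import cv2,numpy as np
d=np.load("top0.npz");P=np.load("P0.npy")
def pts(x0,x1,y0,y1,lo,hi):
    Q=P[y0:y1,x0:x1].reshape(-1,3); return Q[(Q[:,2]>lo)&(Q[:,2]<hi)]
def rect(Q,n):
    r=cv2.minAreaRect(Q[:,:2].astype(np.float32)); b=cv2.boxPoints(r)
    c=Q[:,:2].mean(0); w,V=np.linalg.eigh(np.cov(Q[:,:2].T)); 
    a=np.arctan2(V[1,1],V[0,1]); print(n,len(Q),r,"mean",c.round(1),"zmed",np.median(Q[:,2]).round(1),"pca",a.round(3)); return r
rect(pts(375,445,205,255,28,45),"caps/tube")
rect(pts(375,445,205,255,12,45),"all")
rect(pts(375,445,205,255,75,95),"grip")
rect(pts(215,300,180,260,60,90),"trough")
rect(pts(215,300,180,260,60,73),"troughfloor")
Q=pts(215,300,180,260,60,73)
A=np.c_[Q[:,:2],np.ones(len(Q))]; print("plane",np.linalg.lstsq(A,Q[:,2],rcond=None)[0])
# heights around bench offset
print("bench", np.median(pts(330,370,220,260,-20,20)[:,2]), np.median(pts(150,180,260,280,-20,20)[:,2]),np.median(pts(380,440,250,270,-20,20)[:,2]))
# mask colour of trough inner via ray on z=68
K=d["mtx"];M=d["world_from_camera"]
def ray(u,v,z):
    r=M[:3,:3]@np.array([(u-K[0,2])/K[0,0],(v-K[1,2])/K[1,1],1]); return M[:3,3]+r*(z-M[2,3])/r[2]
# inner floor corners from zoom (u=200+x/7, v=175+y/6)
for x,y in [(530,85),(605,150),(285,435),(215,375)]: print(ray(200+x/7,175+y/6,72).round(1))
```

```text
caps/tube 317 ((527.2802734375, -225.44003295898438), (34.26844787597656, 169.73463439941406), 20.983701705932617) mean [ 527.  -226.4] zmed 32.0 pca 1.936
all 510 ((527.5616455078125, -226.17355346679688), (34.26844787597656, 171.3058319091797), 20.983701705932617) mean [ 525.5 -224.1] zmed 29.6 pca 1.935
grip 53 ((527.1071166992188, -226.25827026367188), (15.525795936584473, 25.12601089477539), 22.740949630737305) mean [ 526.8 -225.7] zmed 83.7 pca 1.968
trough 1427 ((548.8461303710938, 223.39797973632812), (79.91631317138672, 209.87954711914062), 48.477012634277344) mean [552.8 220.7] zmed 69.5 pca 2.42
troughfloor 1059 ((548.0372924804688, 222.54034423828125), (79.71070861816406, 206.5183868408203), 57.30119323730469) mean [552.1 221.4] zmed 68.2 pca 2.421
plane [1.02463636e-02 1.28425469e-03 6.21649375e+01]
bench 0.9245743041847163 2.7465016806806943 0.041767140467982244
[637.8 169.9  72. ]
[605.9 137.9  72. ]
[466.5 264.9  72. ]
[494.9 294.7  72. ]
```

Run:
```python
import cv2,numpy as np
from scipy.spatial.transform import Rotation as R
P=np.load("P0.npy")
Q=P[180:262,215:300].reshape(-1,3)
for lo,hi in[(74,90),(77,90)]:
    S=Q[(Q[:,2]>lo)&(Q[:,2]<hi)]
    r=cv2.minAreaRect(S[:,:2].astype(np.float32));print(len(S),r,cv2.boxPoints(r).round(1).tolist())
m=((P[:,:,2]>64)&(P[:,:,2]<71)).astype(np.uint8); m[:180]=0;m[262:]=0;m[:,:215]=0;m[:,300:]=0
m=cv2.morphologyEx(m,cv2.MORPH_OPEN,np.ones((3,3),np.uint8))
S=P[m>0];r=cv2.minAreaRect(S[:,:2].astype(np.float32));print(len(S),r,S.mean(0))
T=R.from_rotvec([0.88635678,1.38439043,-0.88500746]).as_matrix();print(T.round(3)); print("tool z ang",np.arctan2(T[1,2],T[0,2]))
print("pos of others: beaker", P[200:212,462:474].reshape(-1,3).max(0).round())
```

```text
321 ((552.9510498046875, 218.44720458984375), (72.99856567382812, 197.56683349609375), 46.43366241455078) [[456.20001220703125, 260.1000061035156], [599.4000244140625, 123.9000015258789], [649.7000122070312, 176.8000030517578], [506.5, 313.0]]
231 ((555.6512451171875, 222.10586547851562), (63.05695724487305, 197.64923095703125), 49.22671890258789) [[460.20001220703125, 262.79998779296875], [609.9000244140625, 133.6999969482422], [651.0999755859375, 181.39999389648438], [501.3999938964844, 310.5]]
339 ((553.2527465820312, 221.47055053710938), (44.214481353759766, 184.09791564941406), 48.57246398925781) [539.04455053 232.76153359  67.76910817]
[[-0.001  0.908  0.419]
 [ 0.001  0.419 -0.908]
 [-1.     0.    -0.002]]
tool z ang -1.1389805445173038
pos of others: beaker [ 628. -376.   66.]
```

send_rows:
  rows:
    - [0, 35, -18, 0]
    - [0, 35, -18, 0]
    - [0, 35, -18, 0]
    - [0, 35, -18, 0]
    - [0, 35, -18, 0]
    - [0, 35, -18, 0]
    - [0, 35, -18, 0]
    - [0, 35, -18, 0]
    - [0, 35, -18, 0]
    - [0, 35, -18, 0]
  fingers: 1

```text
t: 0.93
ee_pos: [508.0, -250.2, 218.3]
orientation: [0.896, 1.384, -0.897]
ft_force: [0.5, -0.2, -0.3]
width: 87.8
```

send_rows:
  rows:
    - [0, 0, 0, -0.12]
    - [0, 0, 0, -0.12]
    - [0, 0, 0, -0.12]
    - [0, 0, 0, -0.12]
    - [0, 0, 0, -0.12]
    - [0, 0, 0, -0.12]
    - [0, 0, 0, -0.12]
    - [0, 0, 0, -0.12]
    - [0, 0, 0, -0.12]
    - [0, 0, 0, -0.12]

```text
t: 1.77
ee_pos: [511.7, -238.9, 214.6]
orientation: [-0.069, 1.579, 0.08]
ft_force: [0.3, 0.2, -0.0]
width: 88.0
```

```bash
cat > h.py <<'E'
from workcell import ctrl
import cv2,numpy as np
from scipy.spatial.transform import Rotation as R
def st():
    o=ctrl.get_obs();T=R.from_rotvec(o["orientation"]).as_matrix()
    return o,T,o["ee_pos"],np.arctan2(T[1,2],T[0,2])
def to(target,yaw):
    o,T,p,a=st()
    print("t",o["t"],"p",p.round(1),"yaw",a.round(3),"q6",o["qpos"][5].round(2),"F",o["ft_force"].round(1),"w",o["width"].round(1))
    print("tool delta now",(T.T@(np.array(target)-p)).round(1),"turn",round(-(yaw-a),3))
    c,s=np.cos(yaw),np.sin(yaw); F=np.array([[0,0,-1],[-s*-1*-1*-1,0,0],[0,0,0]])
    z=np.array([c,s,0]);x=np.array([0,0,-1]);y=np.cross(z,x)
    print("delta in final axes",(np.array([x,y,z])@(np.array(target)-p)).round(1))
def pic(n,name):
    d=ctrl.get_image(n); cv2.imwrite(f"pics/{name}.png",d["img"][:,:,::-1]); np.savez(name+".npz",**d)
    K=d["mtx"];M=d["world_from_camera"];z=d["depth"];v,u=np.mgrid[:400,:640]
    P=np.stack([(u-K[0,2])/K[0,0]*z,(v-K[1,2])/K[1,1]*z,z],-1)@M[:3,:3].T+M[:3,3]
    return d,P
E
python3 -c "
from h import *
to([527,-226,150],0.366)"
```

```text
Traceback (most recent call last):
  File "h.py", line 9, in to
    print("t",o["t"],"p",p.round(1),"yaw",a.round(3),"q6",o["qpos"][5].round(2),"F",o["ft_force"].round(1),"w",o["width"].round(1))
                                                                                                               ^^^^^^^^^^^^^^^^
AttributeError: 'float' object has no attribute 'round'
```

```bash
sed -i 's/o\["width"\].round(1)/round(o["width"],1)/; s/; F=np.array.*$//' h.py
python3 -c "
from h import *
to([527,-226,150],0.366)
d,P=pic('wrist','w1'); print(d['world_from_camera'].round(2))"
```

```text
t 1.7667 p [ 511.7 -238.9  214.6] yaw 0.095 q6 -0.55 F [ 0.3  0.2 -0. ] w 88.0
tool delta now [64.5 10.9 17. ] turn -0.271
delta in final axes [64.6  6.6 18.9]
[[ 1.0000e+00  9.0000e-02  2.0000e-02  5.0642e+02]
 [ 9.0000e-02 -9.6000e-01 -2.6000e-01 -1.6841e+02]
 [-1.0000e-02  2.6000e-01 -9.7000e-01  3.7681e+02]
 [ 0.0000e+00  0.0000e+00  0.0000e+00  1.0000e+00]]
```

View pics/w1.png

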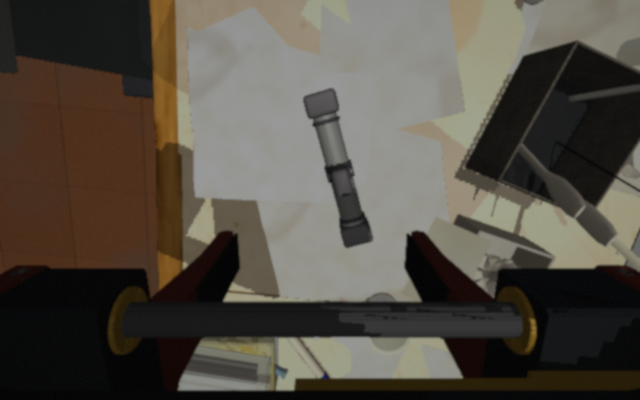

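The wrist view shows the sampler with its caps at (321,103) and (356,232) and its grip at about (342,185). I cross-check its position from this view.

Run:
```python
from h import *
d=np.load("w1.npz");K=d["mtx"];M=d["world_from_camera"];z=d["depth"];v,u=np.mgrid[:400,:640]
P=np.stack([(u-K[0,2])/K[0,0]*z,(v-K[1,2])/K[1,1]*z,z],-1)@M[:3,:3].T+M[:3,3]
Q=P[80:255,290:385].reshape(-1,3)
for lo,hi in[(28,45),(76,95)]:
    S=Q[(Q[:,2]>lo)&(Q[:,2]<hi)];r=cv2.minAreaRect(S[:,:2].astype(np.float32));print(len(S),r,np.median(S[:,2]))
```

```text
2455 ((527.6478881835938, -228.4669647216797), (33.887550354003906, 169.2703399658203), 21.059640884399414) 32.18106946838242
485 ((527.7605590820312, -228.6580352783203), (15.963883399963379, 26.05779457092285), 20.921451568603516) 83.95268276919433
```

send_rows:
  rows:
    - [10, 5, 6, -0.1]
    - [10, 2, 6, -0.1]
    - [10, 0, 6, -0.07]
    - [10, 0, 0, 0]
    - [10, 0, 0, 0]
    - [0, 0, 0, 0]

```text
t: 2.32
ee_pos: [527.6, -227.6, 161.5]
orientation: [-0.281, 1.561, 0.295]
ft_force: [-0.9, 0.9, 0.4]
width: 87.8
```

```bash
python3 -c "
from h import *
to([527.5,-227.5,49],0.366)"
```

```text
t 2.3167 p [ 527.6 -227.6  161.5] yaw 0.367 q6 -0.8 F [-0.9  0.9  0.4] w 87.8
tool delta now [112.5  -1.1   0.8] turn 0.001
delta in final axes [ 1.125e+02  1.000e-01 -0.000e+00]
```

send_rows:
  rows:
    - [20, 0, 0, 0]
    - [20, 0, 0, 0]
    - [20, 0, 0, 0]
    - [20, 0, 0, 0]
    - [15, 0, 0, 0]
    - [7, 0, 0, 0]
    - [3, 0, 0, 0]
    - [0, 0, 0, 0]

```text
t: 2.98
ee_pos: [525.8, -228.7, 53.4]
orientation: [-0.264, 1.562, 0.277]
ft_force: [0.3, 0.3, -0.3]
width: 88.1
```

```bash
python3 -c "
from h import *
to([527.5,-227.5,49],0.366)
d,P=pic('wrist','w2')"
```

```text
t 2.9833 p [ 525.8 -228.7   53.4] yaw 0.344 q6 -0.78 F [ 0.3  0.3 -0.3] w 88.1
tool delta now [4.4 0.5 2. ] turn -0.022
delta in final axes [4.4 0.5 2. ]
```

View pics/w2.png

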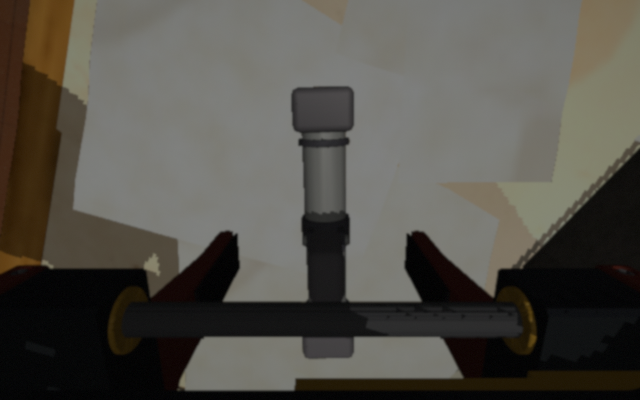

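The grip block, at about (326,270), is centred between the open fingers and aligned with them. I make a fine correction and close.

send_rows:
  rows:
    - [4, 0.5, 2, -0.02]
    - [0, 0, 0, 0]

```text
t: 3.2
ee_pos: [528.9, -228.2, 51.3]
orientation: [-0.282, 1.557, 0.292]
ft_force: [-0.7, 0.2, -0.1]
width: 88.0
```

send_rows:
  rows:
    - [0, 0, 0, 0]
    - [0, 0, 0, 0]
    - [0, 0, 0, 0]
    - [0, 0, 0, 0]
    - [0, 0, 0, 0]
    - [0, 0, 0, 0]
    - [0, 0, 0, 0]
    - [0, 0, 0, 0]
  fingers: 0

```text
t: 3.87
ee_pos: [530.8, -228.8, 54.1]
orientation: [-0.284, 1.553, 0.289]
ft_force: [-0.3, -0.6, 1.0]
width: 38.0
```

send_rows:
  rows:
    - [2.5, 0, -2, 0]
    - [2, 0, -0.5, 0]
    - [0, 0, 0, 0]
    - [0, 0, 0, 0]
    - [0, 0, 0, 0]
    - [0, 0, 0, 0]
    - [0, 0, 0, 0]
  fingers: 0

```text
t: 4.45
ee_pos: [528.2, -229.8, 49.1]
orientation: [-0.284, 1.553, 0.289]
ft_force: [-0.9, -0.3, -0.7]
width: 15.9
```

```bash
python3 -c "
from h import *
to([527.5,-227.5,49],0.366)"
```

```text
t 4.45 p [ 528.2 -229.8   49.1] yaw 0.365 q6 -0.8 F [-0.9 -0.3 -0.7] w 15.9
tool delta now [0.1 2.3 0.2] turn -0.001
delta in final axes [0.1 2.3 0.2]
```

send_rows:
  rows:
    - [-8, 0, 0, 0]
    - [-12, 0, 0, 0]
    - [-18, 0, 0, 0]
    - [-18, 0, 0, 0]
    - [-18, 0, 0, 0]
    - [-18, 0, 0, 0]
    - [-18, 0, 0, 0]
    - [-14, 0, 0, 0]
    - [-6, 0, 0, 0]
    - [0, 0, 0, 0]

```text
t: 5.28
ee_pos: [524.4, -228.6, 187.9]
orientation: [-0.281, 1.56, 0.293]
ft_force: [-0.2, 0.1, -5.0]
width: 16.0
```

send_rows:
  rows:
    - [0, 0, 0, 0]
    - [0, 0, 0, 0]
    - [0, 0, 0, 0]
    - [0, 0, 0, 0]
    - [0, 0, 0, 0]
    - [0, 0, 0, 0]
    - [0, 0, 0, 0]
    - [0, 0, 0, 0]

```text
t: 5.95
ee_pos: [521.5, -227.3, 183.6]
orientation: [-0.278, 1.567, 0.297]
ft_force: [0.3, 0.6, -4.1]
width: 15.6
```

```bash
python3 -c "
from h import *
to([527.5,-227.5,180],0.366)
d,P=pic('side','s3');cv2.imwrite('pics/s3z.png',cv2.resize(d['img'][130:230,290:420,::-1],None,fx=6,fy=6))
d,P=pic('wrist','w3')
"
```

```text
t 5.95 p [ 521.5 -227.3  183.6] yaw 0.365 q6 -0.8 F [ 0.3  0.6 -4.1] w 15.6
tool delta now [ 3.5 -2.4  5.6] turn -0.001
delta in final axes [ 3.6 -2.4  5.5]
```

View pics/s3z.png

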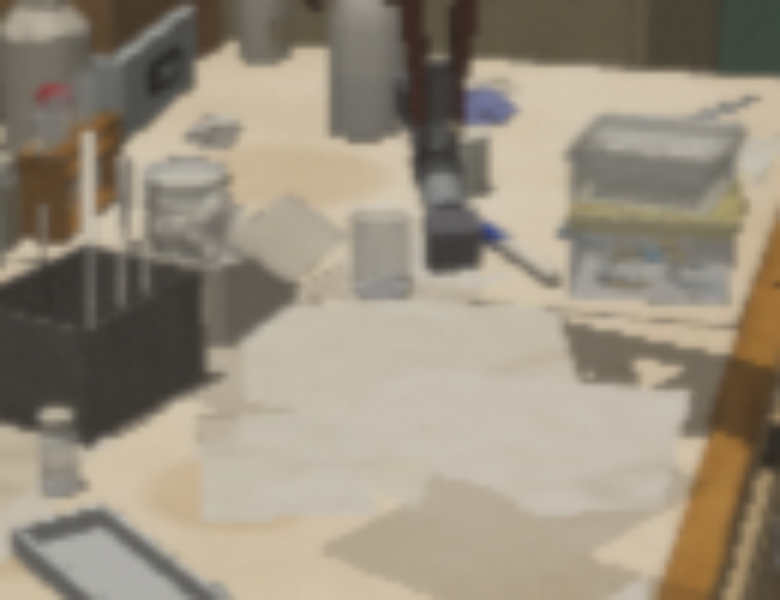

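View pics/w3.png

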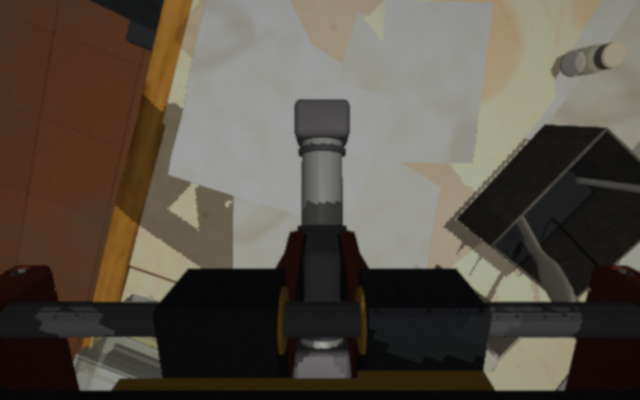

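The sampler is held, with the +y cap at wrist (322,120) and the -y cap at about (320,360). I check the tilt by depth.

Run:
```python
from h import *
for n in["w3","s3"]:
    d=np.load(n+".npz");K=d["mtx"];M=d["world_from_camera"];z=d["depth"];v,u=np.mgrid[:400,:640]
    P=np.stack([(u-K[0,2])/K[0,0]*z,(v-K[1,2])/K[1,1]*z,z],-1)@M[:3,:3].T+M[:3,3]
    if n=="w3":
        for p in[(322,107),(322,120),(322,130),(322,165),(322,190),(322,355),(322,370)]: print(p,P[p[1],p[0]].round(1))
    else:
        m=(abs(P[:,:,0]-521)<60)&(abs(P[:,:,1]+227)<110)&(P[:,:,2]>40)&(P[:,:,2]<165)
        ax=np.array([-.357,.934]); S=P[m]; s=(S[:,:2]-[521.5,-227.3])@ax
        for a in range(-100,100,20):
            q=S[(s>=a)&(s<a+20),2]; 
            if len(q):print(a,len(q),q.min().round(),q.max().round())
```

```text
(322, 107) [ 494.7 -158.7  142.7]
(322, 120) [ 497.4 -165.6  144.4]
(322, 130) [ 499.5 -170.9  146.4]
(322, 165) [ 506.8 -189.9  149. ]
(322, 190) [ 511.9 -203.   154.4]
(322, 355) [ 543.  -283.3  189. ]
(322, 370) [ 545.8 -290.6  191.4]
-80 3 159.0 164.0
-40 1 165.0 165.0
-20 4 160.0 163.0
0 34 144.0 165.0
20 23 142.0 159.0
40 15 145.0 151.0
60 97 110.0 147.0
80 1 134.0 134.0
```

The +y end is the heavy one: its cap top is at z≈143, against ≈190 for the other end. I carry it towards the trough.

send_rows:
  rows:
    - [-2, 6, 3, 0]
    - [-2, 12, 6, 0]
    - [-2, 20, 9, 0]
    - [-2, 22, 9.5, 0]
    - [-2, 22, 9.5, 0]
    - [-2, 22, 9.5, 0]
    - [-2, 22, 9.5, 0]
    - [-2, 22, 9.5, -0.02]
    - [-2, 22, 9.5, -0.02]
    - [-2, 22, 9.5, -0.02]

```text
t: 6.88
ee_pos: [531.0, -5.1, 208.7]
orientation: [-0.321, 1.557, 0.34]
ft_force: [0.0, -0.5, -4.4]
width: 15.6
```

send_rows:
  rows:
    - [0, 15, 7, -0.05]
    - [0, 10, 5, -0.05]
    - [0, 5, 2, -0.05]
    - [0, 0, 0, 0]
    - [0, 0, 0, 0]

```text
t: 7.3
ee_pos: [528.7, 40.2, 211.7]
orientation: [-0.448, 1.529, 0.471]
ft_force: [-0.4, 0.1, -4.7]
width: 16.0
```

```bash
python3 -c "
from h import *
to([543,228,200],0.845)
d,P=pic('wrist','w4')
"
```

```text
t 7.3 p [528.7  40.2 211.7] yaw 0.586 q6 -0.55 F [-0.4  0.1 -4.7] w 16.0
tool delta now [ 13.8 148.4 115.8] turn -0.259
delta in final axes [ 11.7 114.  150. ]
```

View pics/w4.png

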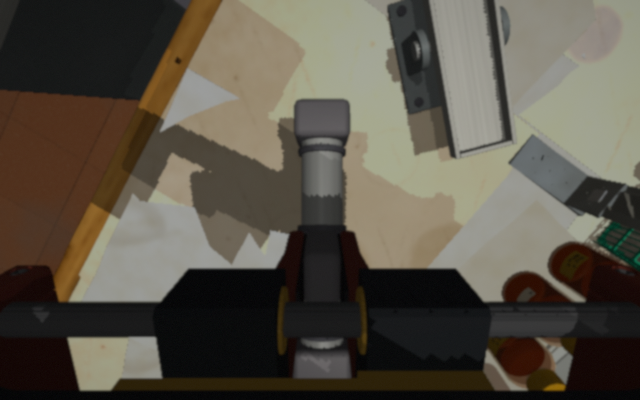

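The trough's near end is at about (483,150), running up out of the view. I turn to line up with it, then look again.

send_rows:
  rows:
    - [-1, 0, 10, -0.09]
    - [-1, 0, 16, -0.09]
    - [-1, 0, 18, -0.08]
    - [0, 0, 18, 0]
    - [0, 0, 18, 0]
    - [0, 0, 18, 0]
    - [0, 0, 18, 0]
    - [0, 0, 16, 0]
    - [0, 0, 8, 0]
    - [0, 0, 0, 0]

```text
t: 8.18
ee_pos: [629.1, 138.7, 214.2]
orientation: [-0.641, 1.478, 0.666]
ft_force: [-0.6, -0.2, -4.3]
width: 16.0
```

```bash
python3 -c "
from h import *
to([543,228,200],0.845)
d,P=pic('wrist','w5')
np.save('P5.npy',P)
"
```

```text
t 8.1833 p [629.1 138.7 214.2] yaw 0.836 q6 -0.65 F [-0.6 -0.2 -4.3] w 16.0
tool delta now [ 16.3 123.5   8.5] turn -0.009
delta in final axes [ 14.2 123.7   9.6]
```

View pics/w5.png

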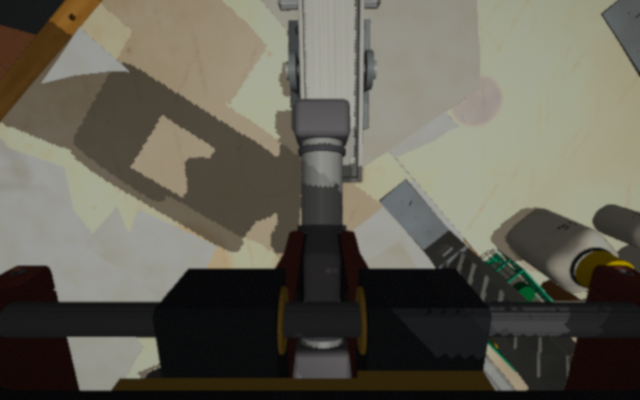

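The trough runs up the image between columns ~302 and ~360 and is almost in line with the tube. I measure its centre line from depth.

Run:
```python
from h import *
def an(P,rows,cols,name):
    Q=P[rows,cols]
    a=2.416;e=np.array([np.cos(a),np.sin(a)]);n=np.array([np.cos(a-np.pi/2),np.sin(a-np.pi/2)])
    D=Q[...,:2]-[552.5,219.5];s=D@e;l=D@n
    for s0 in range(-110,110,15):
        k=(s>=s0)&(s<s0+15)&(abs(l)<45)
        f=k&(Q[...,2]>60)&(Q[...,2]<72); w=k&(Q[...,2]>74)&(Q[...,2]<90)
        print(name,s0,"floor",f.sum(),np.percentile(l[f],[1,99]).round(1) if f.sum()>5 else "","z",np.median(Q[f][:,2]).round(1) if f.sum()>5 else "","wall neg",w.sum(),np.sort(l[w&(l<0)])[[0,-1]].round(1) if (w&(l<0)).any() else "", "pos",np.sort(l[w&(l>0)])[[0,-1]].round(1) if (w&(l>0)).any() else "")
    w=(Q[...,2]>70)&(Q[...,2]<90)&(abs(l)<30); print("s ext",np.percentile(s[w],[0.5,99.5]))
an(np.load("P5.npy"),slice(0,200),slice(270,400),"wr")
an(np.load("P0.npy"),slice(180,262),slice(215,300),"top")
```

```text
wr -110 floor 45 [ 9.4 22.6] z 68.7 wall neg 105  pos [ 8.7 26.3]
wr -95 floor 237 [ 9.4 22.6] z 68.2 wall neg 84  pos [22.4 26. ]
wr -80 floor 193 [11.1 22.4] z 68.0 wall neg 85  pos [22.3 26.3]
wr -65 floor 130 [14.8 22.2] z 68.0 wall neg 92  pos [22.1 26.5]
wr -50 floor 130 [16.4 22.4] z 67.8 wall neg 90  pos [22.3 26.1]
wr -35 floor 550 [-23.7  22.3] z 67.7 wall neg 139 [-27.6 -24. ] pos [22.1 25.8]
wr -20 floor 1246 [-39.3  37.8] z 67.6 wall neg 189 [-27.4 -23.8] pos [22.  26.2]
wr -5 floor 1277 [-40.1  38.1] z 67.6 wall neg 210 [-33.2 -24.1] pos [21.9 26.1]
wr 10 floor 1067 [-34.8  33. ] z 67.4 wall neg 212 [-28. -24.] pos [21.8 25.7]
wr 25 floor 1077 [-24.1  21.7] z 67.4 wall neg 201 [-27.9 -24. ] pos [21.9 25.4]
wr 40 floor 836 [-23.9  21.8] z 67.3 wall neg 115 [-28.2 -24.1] pos [21.7 26. ]
wr 55 floor 0  z  wall neg 0  pos 
wr 70 floor 0  z  wall neg 0  pos 
wr 85 floor 0  z  wall neg 0  pos 
wr 100 floor 0  z  wall neg 0  pos 
s ext [-100.26545018   47.69581344]
top -110 floor 6 [-17.4  18.3] z 67.4 wall neg 29 [-25.7  -0. ] pos [ 2.9 27.4]
top -95 floor 67 [-26.4  25.5] z 
[... 383 characters left out ...]
 [-37.   37.3] z 68.1 wall neg 20 [-26.4  -6.1] pos [14.9 31.4]
top -5 floor 99 [-39.4  39.9] z 67.8 wall neg 26 [-36.9 -20.1] pos [23.9 36.1]
top 10 floor 82 [-34.5  35.4] z 67.5 wall neg 23 [-27.7  -0.8] pos [23.5 27.7]
top 25 floor 72 [-26.3  23.5] z 67.7 wall neg 20 [-27.5  -0.3] pos [ 3.6 28. ]
top 40 floor 80 [-21.   23.7] z 67.8 wall neg 16 [-26.8 -23.3] pos [22.6 26.2]
top 55 floor 75 [-25.9  22.6] z 68.1 wall neg 23 [-27.7 -24. ] pos [10.8 26.4]
top 70 floor 79 [-26.6  24.1] z 68.0 wall neg 20 [-27. -23.] pos [ 4.7 27.4]
top 85 floor 53 [-26.4  23.6] z 67.8 wall neg 41 [-27.2  -0.9] pos [ 2.1 27.3]
top 100 floor 9 [-3.8  4.1] z 63.8 wall neg 0  pos 
s ext [-99.01612322  97.50423443]
```

send_rows:
  rows:
    - [0, 8, 2, -0.01]
    - [0, 14, 2, 0]
    - [0, 18, 2, 0]
    - [0, 18, 1, 0]
    - [0, 18, 0, 0]
    - [0, 18, 0, 0]
    - [0, 14, 0, 0]
    - [0, 8, 0, 0]
    - [0, 0, 0, 0]
    - [0, 0, 0, 0]

```text
t: 9.07
ee_pos: [532.3, 221.6, 216.2]
orientation: [-0.645, 1.484, 0.671]
ft_force: [0.2, 1.2, -4.2]
width: 15.7
```

```bash
python3 -c "
from h import *
to([544.2,226,170],0.849)
d,P=pic('wrist','w6')
np.save('P6.npy',P)
"
```

```text
t 9.0667 p [532.3 221.6 216.2] yaw 0.841 q6 -0.48 F [ 0.2  1.2 -4.2] w 15.7
tool delta now [46.  -6.9 11.5] turn -0.008
delta in final axes [46.2 -6.  11.1]
```

View pics/w6.png

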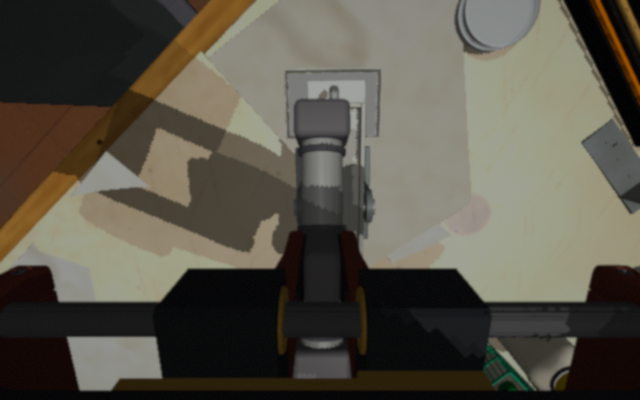

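The sampler is over the trough and its heavy cap (322,120) is towards the spout and tray at (333,90). The trough shows to the right, so I shift 11 mm along tool z and descend part way.

send_rows:
  rows:
    - [6, -3, 5, -0.008]
    - [10, -2, 4, 0]
    - [10, -1, 2, 0]
    - [10, 0, 0, 0]
    - [6, 0, 0, 0]
    - [0, 0, 0, 0]

```text
t: 9.62
ee_pos: [547.4, 224.4, 168.4]
orientation: [-0.649, 1.482, 0.674]
ft_force: [-0.6, 0.7, -3.9]
width: 15.6
```

```bash
python3 -c "
from h import *
to([544.2,226,165],0.849)
d,P=pic('wrist','w7')
np.save('P7.npy',P)
"
```

```text
t 9.6167 p [547.4 224.4 168.4] yaw 0.846 q6 -0.49 F [-0.6  0.7 -3.9] w 15.6
tool delta now [ 3.5  3.4 -1. ] turn -0.003
delta in final axes [ 3.4  3.5 -1. ]
```

View pics/w7.png

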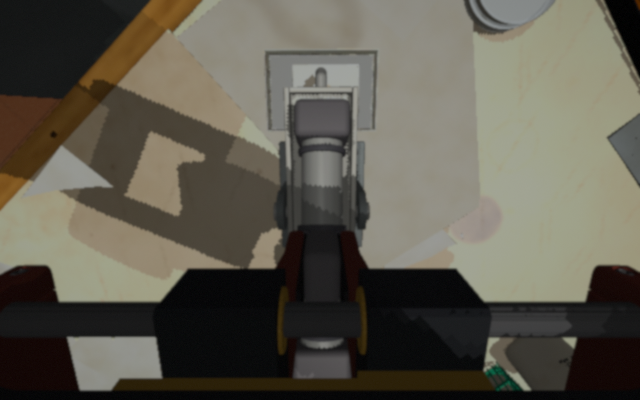

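Everything is well aligned: the cap (322,118) is centred between the walls (290 and 354), short of the end wall at row 90. I lower gently.

send_rows:
  rows:
    - [6, 2, -0.5, -0.003]
    - [6, 1, -0.5, 0]
    - [6, 0, 0, 0]
    - [4, 0, 0, 0]
    - [0, 0, 0, 0]

```text
t: 10.08
ee_pos: [543.8, 226.0, 144.9]
orientation: [-0.652, 1.481, 0.677]
ft_force: [-0.0, 0.2, -4.1]
width: 15.8
```

```bash
python3 -c "
from h import *
to([544.2,226,116],0.849)
"
```

```text
t 10.0833 p [543.8 226.  144.9] yaw 0.849 q6 -0.49 F [-0.   0.2 -4.1] w 15.8
tool delta now [28.9 -0.8  0.4] turn 0.0
delta in final axes [28.9 -0.3  0.3]
```

send_rows:
  rows:
    - [4, 0, 0, 0]
    - [4, 0, 0, 0]
    - [4, 0, 0, 0]
    - [4, 0, 0, 0]
    - [3, 0, 0, 0]
    - [0, 0, 0, 0]

```text
t: 10.58
ee_pos: [544.0, 226.5, 124.7]
orientation: [-0.652, 1.479, 0.677]
ft_force: [-1.0, -0.3, -4.1]
width: 15.5
```

```bash
python3 -c "
from h import *
to([544.2,226,116],0.849)
d,P=pic('wrist','w8')
d,P=pic('side','s8');cv2.imwrite('pics/s8z.png',cv2.resize(d['img'][170:290,250:390,::-1],None,fx=5,fy=5))
"
```

```text
t 10.5833 p [544.  226.5 124.7] yaw 0.849 q6 -0.49 F [-1.  -0.3 -4.1] w 15.5
tool delta now [ 8.7 -0.7 -0.2] turn 0.0
delta in final axes [ 8.7 -0.5 -0.2]
```

View pics/s8z.png

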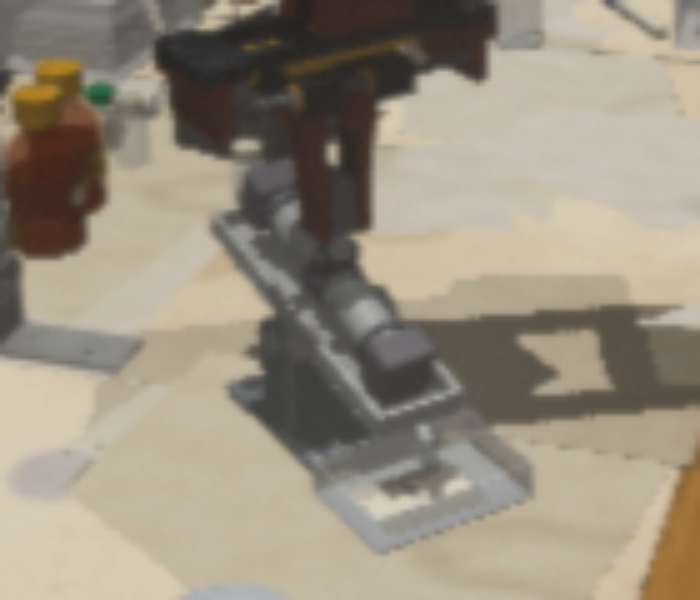

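View pics/w8.png

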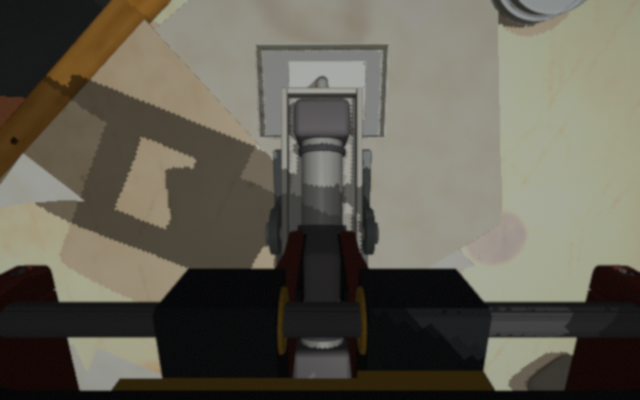

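Both views show the tube inside the trough. The heavy cap, at side (395,355), is in the spout end and the trough is tipping that way. I keep lowering.

send_rows:
  rows:
    - [3, 0, 0, 0]
    - [3, 0, 0, 0]
    - [2, 0, 0, 0]
    - [0, 0, 0, 0]
    - [0, 0, 0, 0]

```text
t: 11.1
ee_pos: [544.7, 226.9, 117.1]
orientation: [-0.652, 1.477, 0.677]
ft_force: [0.1, 0.1, -3.3]
width: 15.6
```

```bash
cat > m.py <<'E'
from h import *
import sys
def prof(n):
    d,P=pic(n,sys.argv[1]+n)
    a=2.42;e=np.array([np.cos(a),np.sin(a)]);nn=np.array([np.cos(a-np.pi/2),np.sin(a-np.pi/2)])
    D=P[...,:2]-[552.85,218.4];s=D@e;l=D@nn
    print(n)
    for s0 in range(-105,110,15):
        k=(s>=s0)&(s<s0+15)&(P[...,2]>20)&(P[...,2]<160)
        w=k&(abs(l)>22.5)&(abs(l)<28); t=k&(abs(l)<6)
        print(s0,"wall top",w.sum(),np.percentile(P[w][:,2],90).round() if w.sum()>3 else "","centre top",t.sum(),np.percentile(P[t][:,2],[50,95]).round() if t.sum()>3 else "")
to([544.2,226,116],0.849)
prof(sys.argv[2])
E
python3 m.py a9 wrist; python3 m.py a9 top
```

```text
t 11.1 p [544.7 226.9 117.1] yaw 0.849 q6 -0.49 F [ 0.1  0.1 -3.3] w 15.6
tool delta now [ 1.1 -0.2 -1.1] turn 0.0
delta in final axes [ 1.1 -0.2 -1.1]
wrist
-105 wall top 0  centre top 0 
-90 wall top 0  centre top 0 
-75 wall top 0  centre top 7 [125. 125.]
-60 wall top 0  centre top 752 [123. 126.]
-45 wall top 0  centre top 120 [117. 118.]
-30 wall top 0  centre top 0 
-15 wall top 94 82.0 centre top 0 
0 wall top 373 79.0 centre top 668 [152. 153.]
15 wall top 389 75.0 centre top 1765 [142. 153.]
30 wall top 400 70.0 centre top 530 [88. 91.]
45 wall top 390 65.0 centre top 522 [83. 86.]
60 wall top 380 61.0 centre top 512 [80. 83.]
75 wall top 394 56.0 centre top 515 [78. 80.]
90 wall top 199 52.0 centre top 303 [49. 74.]
105 wall top 0  centre top 5 [29. 31.]
t 11.15 p [544.7 226.9 117.1] yaw 0.849 q6 -0.49 F [-0.9  0.4 -3.8] w 15.4
tool delta now [ 1.1 -0.2 -1. ] turn 0.0
delta in final axes [ 1.1 -0.2 -1. ]
top
-105 wall top 3  centre top 2 
-90 wall top 24 112.0 centre top 19 [ 95. 110.]
-75 wall top 18 106.0 centre top 19 [124. 129.]
-60 wall top 13 101.0 centre top 22 [124. 130.]
-45 wall top 11 95.0 centre top 1 
-30 wall top 2  centre top 0 
-15 wall top 0  centre top 0 
0 wall top 0  centre top 0 
15 wall top 0  centre top 0 
30 wall top 0  centre top 0 
45 wall top 0  centre top 0 
60 wall top 0  centre top 0 
75 wall top 0  centre top 0 
90 wall top 0  centre top 0 
105 wall top 0  centre top 0
```

send_rows:
  rows:
    - [1.5, 0, -0.7, 0]
    - [1, 0, 0, 0]
    - [0, 0, 0, 0]
    - [0, 0, 0, 0]

```text
t: 11.53
ee_pos: [544.5, 226.5, 115.0]
orientation: [-0.652, 1.476, 0.676]
ft_force: [-0.1, -0.5, -4.4]
width: 15.6
```

```bash
python3 m.py b9 wrist
```

```text
t 11.5333 p [544.5 226.5 115. ] yaw 0.849 q6 -0.5 F [-0.1 -0.5 -4.4] w 15.6
tool delta now [-1.  -0.1 -0.6] turn 0.0
delta in final axes [-1.  -0.1 -0.6]
wrist
-105 wall top 0  centre top 0 
-90 wall top 0  centre top 0 
-75 wall top 0  centre top 66 [122. 123.]
-60 wall top 0  centre top 716 [119. 122.]
-45 wall top 0  centre top 76 [114. 115.]
-30 wall top 0  centre top 0 
-15 wall top 87 82.0 centre top 0 
0 wall top 385 79.0 centre top 673 [150. 151.]
15 wall top 411 75.0 centre top 1799 [139. 151.]
30 wall top 409 70.0 centre top 555 [87. 89.]
45 wall top 408 65.0 centre top 540 [82. 85.]
60 wall top 397 61.0 centre top 537 [80. 82.]
75 wall top 381 56.0 centre top 565 [78. 80.]
90 wall top 197 52.0 centre top 304 [49. 74.]
105 wall top 0  centre top 4 [28. 30.]
```

send_rows:
  rows:
    - [1.5, 0, 0, 0]
    - [1.5, 0, 0, 0]
    - [0, 0, 0, 0]
    - [0, 0, 0, 0]
    - [0, 0, 0, 0]

```text
t: 12.0
ee_pos: [544.8, 226.7, 115.8]
orientation: [-0.652, 1.475, 0.676]
ft_force: [0.3, 0.1, -3.5]
width: 15.9
```

```bash
python3 m.py c9 wrist | grep -v " 0  centre top 0"; python3 m.py c9 top | sed -n 1,9p
```

```text
t 12.0 p [544.8 226.7 115.8] yaw 0.849 q6 -0.5 F [ 0.3  0.1 -3.5] w 15.9
tool delta now [-0.2 -0.  -1. ] turn 0.0
delta in final axes [-0.2 -0.  -1. ]
wrist
-75 wall top 0  centre top 60 [123. 124.]
-60 wall top 0  centre top 737 [120. 123.]
-45 wall top 0  centre top 84 [115. 116.]
-15 wall top 103 82.0 centre top 0 
0 wall top 405 79.0 centre top 688 [151. 152.]
15 wall top 406 75.0 centre top 1773 [141. 152.]
30 wall top 398 70.0 centre top 524 [87. 90.]
45 wall top 384 66.0 centre top 531 [83. 85.]
60 wall top 384 61.0 centre top 503 [80. 82.]
75 wall top 366 56.0 centre top 536 [78. 80.]
90 wall top 200 52.0 centre top 296 [49. 74.]
105 wall top 0  centre top 6 [28. 31.]
t 12.05 p [544.8 226.7 115.7] yaw 0.849 q6 -0.5 F [ 0.2 -0.6 -3.5] w 15.8
tool delta now [-0.3  0.  -0.9] turn 0.0
delta in final axes [-0.3  0.  -0.9]
top
-105 wall top 2  centre top 2 
-90 wall top 25 108.0 centre top 17 [ 95. 109.]
-75 wall top 19 105.0 centre top 21 [125. 128.]
-60 wall top 11 99.0 centre top 23 [122. 125.]
-45 wall top 10 95.0 centre top 1
```

send_rows:
  rows:
    - [2, 0, -0.5, 0]
    - [2, 0, 0, 0]
    - [1, 0, 0, 0]

```text
t: 12.35
ee_pos: [545.0, 226.7, 115.0]
orientation: [-0.651, 1.474, 0.677]
ft_force: [-3.3, -1.1, 2.5]
width: 16.2
```

```bash
python3 m.py d9 wrist | grep -v " 0  centre top 0"; python3 m.py d9 top | sed -n 1,9p
```

```text
t 12.35 p [545.  226.7 115. ] yaw 0.849 q6 -0.5 F [-3.3 -1.1  2.5] w 16.2
tool delta now [-1.   0.2 -1. ] turn 0.0
delta in final axes [-1.   0.1 -1. ]
wrist
-75 wall top 0  centre top 74 [122. 123.]
-60 wall top 0  centre top 709 [119. 122.]
-45 wall top 0  centre top 75 [114. 115.]
-15 wall top 98 82.0 centre top 0 
0 wall top 398 79.0 centre top 690 [150. 151.]
15 wall top 423 75.0 centre top 1776 [139. 151.]
30 wall top 422 70.0 centre top 529 [87. 89.]
45 wall top 413 66.0 centre top 533 [82. 85.]
60 wall top 390 61.0 centre top 533 [80. 82.]
75 wall top 365 56.0 centre top 543 [77. 80.]
90 wall top 188 52.0 centre top 301 [49. 74.]
105 wall top 0  centre top 7 [29. 31.]
t 12.4 p [545.  226.7 114.8] yaw 0.849 q6 -0.5 F [-6.1 -2.6 12.2] w 15.6
tool delta now [-1.2  0.2 -1.1] turn 0.0
delta in final axes [-1.2  0.2 -1.1]
top
-105 wall top 3  centre top 2 
-90 wall top 22 109.0 centre top 22 [ 97. 107.]
-75 wall top 18 106.0 centre top 19 [121. 126.]
-60 wall top 12 100.0 centre top 21 [120. 124.]
-45 wall top 10 97.0 centre top 1
```

The force reversed to +12 N, so the sampler is seated on the floor at the spout-down stop. I let go.

send_rows:
  rows:
    - [-1, 0, 0, 0]
    - [0, 0, 0, 0]
    - [0, 0, 0, 0]
    - [0, 0, 0, 0]
    - [0, 0, 0, 0]
    - [0, 0, 0, 0]
    - [0, 0, 0, 0]
    - [0, 0, 0, 0]
  fingers: 0.7

```text
t: 13.12
ee_pos: [546.8, 227.3, 116.6]
orientation: [-0.651, 1.47, 0.676]
ft_force: [-0.5, -0.0, 0.3]
width: 61.2
```

```bash
python3 m.py e9 wrist | grep -v " 0  centre top 0"
```

```text
t 13.1167 p [546.8 227.3 116.6] yaw 0.849 q6 -0.5 F [-0.5 -0.   0.3] w 61.2
tool delta now [ 0.6  1.1 -2.7] turn 0.0
delta in final axes [ 0.6  1.1 -2.7]
wrist
-90 wall top 219 104.0 centre top 0 
-75 wall top 423 103.0 centre top 159 [122. 123.]
-60 wall top 85 99.0 centre top 706 [119. 122.]
-45 wall top 170 90.0 centre top 6 [114. 114.]
-30 wall top 440 89.0 centre top 374 [104. 107.]
-15 wall top 424 84.0 centre top 303 [102. 103.]
0 wall top 432 80.0 centre top 0 
15 wall top 401 75.0 centre top 953 [149. 151.]
30 wall top 399 70.0 centre top 1338 [143. 147.]
45 wall top 386 65.0 centre top 527 [82. 85.]
60 wall top 375 61.0 centre top 511 [80. 82.]
75 wall top 372 56.0 centre top 561 [77. 80.]
90 wall top 200 52.0 centre top 296 [49. 74.]
105 wall top 0  centre top 3
```

View pics/e9wrist.png

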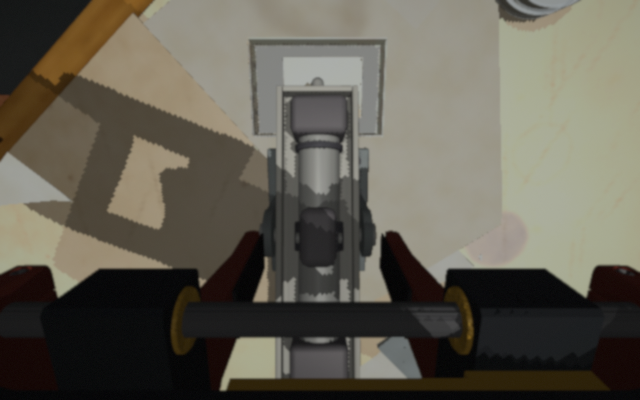

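The sampler lies released in the trough, with its caps at (318,115) and (318,358), and the grip at (318,237) is free of the fingers. The trough is still tipped. I retreat straight up, then take a last check.

send_rows:
  rows:
    - [-5, 0, 0, 0]
    - [-12, 0, 0, 0]
    - [-20, 0, 0, 0]
    - [-20, 0, 0, 0]
    - [-20, 0, 0, 0]
    - [-20, 0, 0, 0]
    - [-15, 0, 0, 0]
    - [-8, 0, 0, 0]
    - [0, 0, 0, 0]
    - [0, 0, 0, 0]

```text
t: 14.0
ee_pos: [547.9, 225.5, 248.8]
orientation: [-0.651, 1.468, 0.676]
ft_force: [-0.0, -0.2, -0.2]
width: 61.6
```

```bash
python3 m.py f9 wrist | grep -v " 0  centre top 0"
python3 - <<'E'
from h import *
d,P=pic('side','f9side');cv2.imwrite('pics/f9z.png',cv2.resize(d['img'][170:290,250:390,::-1],None,fx=5,fy=5))
d=np.load("f9wrist.npz");K=d["mtx"];M=d["world_from_camera"];z=d["depth"];v,u=np.mgrid[:400,:640]
P=np.stack([(u-K[0,2])/K[0,0]*z,(v-K[1,2])/K[1,1]*z,z],-1)@M[:3,:3].T+M[:3,3]
a=2.42;e=np.array([np.cos(a),np.sin(a)]);n=np.array([np.cos(a-np.pi/2),np.sin(a-np.pi/2)])
D=P[...,:2]-[552.85,218.4];s=D@e;l=D@n;Z=P[...,2]
# trough frame: pivot z 60, rot .3
w=(abs(l)>24)&(abs(l)<27)&(abs(s)<95)&(Z>45)&(Z<120);f=np.polyfit(s[w],Z[w],1);th=-np.arctan(f[0]);print("tip",th)
X=s*np.cos(th)-(Z-60)*np.sin(th);H=s*np.sin(th)+(Z-60)*np.cos(th)-8
k=(abs(l)<22)&(abs(X)<95)&(H>31)&(H<38)
for nm,q in(("spout cap",k&(X>0)),("rear cap",k&(X<0))): print(nm,q.sum(),"X",np.percentile(X[q],[1,99]).round(1),"l",np.percentile(l[q],[1,50,99]).round(1),"top H",np.median(H[q]).round(1))
E
```

```text
t 14.0 p [547.9 225.5 248.8] yaw 0.849 q6 -0.49 F [-0.  -0.2 -0.2] w 61.6
tool delta now [132.8   1.1  -2.8] turn 0.0
delta in final axes [132.8   3.   -2.1]
wrist
-105 wall top 1  centre top 2 
-90 wall top 154 107.0 centre top 120 [ 98. 108.]
-75 wall top 152 103.0 centre top 132 [123. 124.]
-60 wall top 156 98.0 centre top 239 [119. 122.]
-45 wall top 147 93.0 centre top 214 [110. 114.]
-30 wall top 136 89.0 centre top 210 [105. 108.]
-15 wall top 141 84.0 centre top 204 [101. 103.]
0 wall top 140 79.0 centre top 77 [129. 140.]
15 wall top 140 75.0 centre top 236 [149. 150.]
30 wall top 153 70.0 centre top 355 [143. 147.]
45 wall top 146 66.0 centre top 186 [82. 84.]
60 wall top 146 61.0 centre top 183 [80. 82.]
75 wall top 140 56.0 centre top 191 [78. 80.]
90 wall top 80 52.0 centre top 133 [49. 74.]
105 wall top 0  centre top 4 [28. 30.]
tip 0.30016018266936884
spout cap 770 X [ 4.3 83.3] l [-15.2   0.4  16.2] top H 32.9
rear cap 811 X [-84.   -3.2] l [-15.2   1.   16.2] top H 32.9
```

View pics/f9z.png

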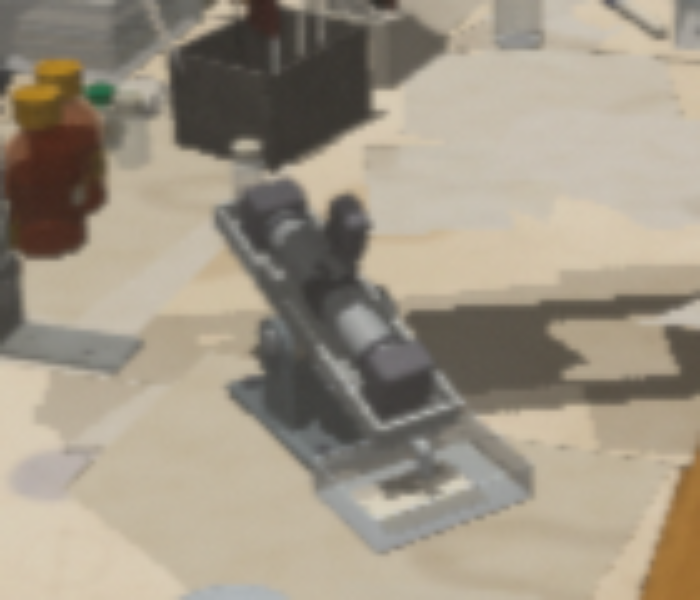

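The sampler lies flat and centred (caps at X −84 to +83) and the trough is tipped 0.30 rad, spout end down over the tray at (430,490). The gripper is clear, so I hand in.

```bash
python3 -c "
from workcell import ctrl
print(ctrl.close_job())"
```

```text
the job is handed in; nothing more can be done
None
```

The sampler now lies released in the trough with its heavy end at the spout, and the trough stays tipped down over the drip tray. I handed the job in at about 14 s.

- **Heavy end:** I lifted the sampler by its grip and let it hang for over 0.3 s. The end towards +y dipped: its cap was about 46 mm lower, roughly 0.33 rad of tilt.
- **Placing:** I lowered it with that end at the spout until the force reversed to about 12 N upward, which showed it was seated. I then opened the fingers and backed straight up.
- **Last check:** The trough was tipped 0.300 rad. The sampler was centred within about 1 mm along and across it. Both cap tops were about 33 mm above the floor, against 34 mm nominal, so it lies flat with its grip up and the gripper clear.

**Not conclusive:**
- The wrist force stayed noisy at around −4 N until the last few millimetres of lowering, so I judged the contact from the depth images up to that point.
- I did not re-measure the beaker, vial and petri dish at the end, though the arm stayed well away from them.

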